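# Fit the bottle rack on the warmer's studs

## Task

Put the round bottle rack back on the bottle warmer: pick it up by its upright handle, hold it over the warmer and turn it under light pressure until its three holes find the three studs, then slide it gently down, without forcing, until it lies flat and fully home on the heater plate, and let go. Leave the bottles, the teat case and the formula dispenser where they stand.

Things in the scene. Friction and masses are not known exactly. Their poses are not given: they have to be found in the camera images.
- warmer: fixed round grey plastic bottle warmer, 160 mm across (rubber foot 166 mm) and 75 mm high, plus the heater plate on top. Its front (-x side) has a box panel with a knob that reaches 117 mm from the axis and stays below 60 mm. Origin: centre of its underside, on the work surface; z up. Pressing the rack on it with more than 30 N counts as forcing.
- plate_top (a point): centre of the upper face of the steel heater plate (124 mm across), on the warmer's axis 80 mm above its origin, axes as the warmer's. 3 steel studs stand on the plate 120 deg apart at 36 mm radius: 8 mm thick, 15 mm tall, top 3 mm tapering to 5 mm. One stud lies 0.15 to 1.05 rad anticlockwise (seen from above) of the warmer's +x: its angle is not measured, see or feel it. Stiff to turn: 1.5 N m.
- rack: loose flat dark-grey metal disc, 110 mm across, 6 mm thick, about 0.18 kg, with 3 round through holes 11.4 mm wide, 120 deg apart at 36 mm radius, the first along its +x. In its middle a white upright handle fin, 44 mm long (x), 14 mm thick (y), top 48 mm above the underside. Origin: centre of the underside; z up. Starts flat on the work surface; home, its origin is at the plate_top point.
- bottle_a: bystander: empty glass baby bottle, 62 mm across, 140 mm high, standing; origin at the centre of its underside
- bottle_b: bystander: the other empty glass baby bottle, of the same size; origin at the centre of its underside
- teat_case: bystander: blue rounded teat case, 72 mm across, 58 mm high; origin at the centre of its underside
- dispenser: bystander: clear formula dispenser with a white twist cap, 70 mm across, 92 mm high; origin at the centre of its underside

How it is judged:
On the way, in this order (a step that is already met when the one before it is completed fails the run):
1. the rack is lifted clear of the work surface (height (world z) of rack above 0.03 m and contact force between rack and the fingers above 1 N), for 0.2 s.
2. the rack lies fully home on the heater plate, all three studs through its holes (z of rack in the frame of warmer between 0.077 and 0.083 m and horizontal distance between rack and warmer below 0.004 m and angle between rack's own z axis and vertical below 0.05 rad), for 0.2 s.
At the end, for the whole second after the job is handed in: the rack lies at rest on the heater plate with the studs through its holes: its underside 77 to 83 mm above the warmer's origin, its centre within 4 mm of the warmer's axis, tilted less than 0.05 rad, and let go (all of step 2 and linear speed of rack below 0.02 m/s and contact force between rack and the fingers below 0.1 N); the robot touches nothing.
It fails at once if the rack is forced or dropped on the warmer: more than 30 N between them (contact force between rack and warmer above 30 N).
It fails at once if a bystander is moved more than 30 mm (distance of any of bottle_a, bottle_b, teat_case, dispenser from where it was at the start of the episode above 0.03 m).
It fails at once if a bystander is tipped over (angle between any of bottle_a, bottle_b, teat_case, dispenser's own z axis and vertical above 0.5 rad).
It also fails if it takes over 64 s, if anything falls off the work surface, if the arm or the gripper's body presses on something with over 40 N, if the wrist force passes 120 N, or if a joint passes its speed limit or range.

## Robot

A 6-joint arm with a two-finger parallel gripper is mounted at the origin on the work surface. World frame = base frame: x ahead of the robot, y to its left, z up, the work surface at z = 0. Lengths are in m, angles in rad, forces in N, time in s.
With the tool pointing down it reaches from about 0.35 to 0.925 m from the base axis. Payload 6.4 kg.
Tool frame: the origin (TCP) lies at the very end of the fingers, on their centre line; the grasp point (between the pads) lies 19 mm behind it; z points along the fingers, y is the direction in which the jaws open and shut (so a half turn about z gives the same grasp; the last joint's range is limited). The gripper opens to 94 mm and grips with 3 to 60 N. Pads are 16 mm wide; open, the fingers measure 119 mm over their backs; the gripper's body (75 mm by 177 mm) begins 78 mm behind the grasp point.
Start: joints at [-1.485, 0.245, 1.558, -0, 1.339, -0.174], TCP at [0.167, -0.628, 0.205] pointing down, gripper open.
Joint ranges: [-3.13, 3.13], [-1.02, 2.26], [0.13, 2.54], [-0.95, 4.09], [0.21, 2.88], [-2.74, 2.74]. Speed limits (rad/s): [2.57, 2.57, 3.14, 3.14, 3.14, 3.14].

## Interface

Orientations are given as [roll, pitch, yaw] about the fixed x, y, z axes, in that order (R = Rz(yaw) Ry(pitch) Rx(roll)).
In Python, from plant import ctrl gives the robot as it stands.
- The arm moves only by the tool arm_command, never from a script. Its argument "rows" is a list of rows, each a list of 7 numbers: the shift along the tool's x, y, z in mm, then the turn, a rotation vector about the tool's x, y, z in rad, then the opening, from 0 (shut) to 1 (fully open). A call has 1 to 12 rows; each row shifts and turns the commanded pose from where the row before left it, along the tool's axes as they then stand; what a row does not reach is not made up. A row lasts 1/12 s, in which the tool goes at most 41.7 mm and 7.16 degrees, less where a joint would pass 70% of its speed; a pose out of reach is approached as far as the arm can. A call with a gripper value outside its range is refused whole. The fingers move at their own pace and stop on an object; the grip force is fixed at half the most. Time passes only in rows, so rows that do not move let the fingers close. It gives the time, the measured TCP pose, the force and the opening at its end, in the units of the state.
- ctrl.read_state(): the state, without advancing time (a new reading comes with each control period).
- ctrl.capture(name): name is "scene" or "top" or "wrist"; returns (picture, depth): 480x640x3 uint8, red, green, blue; 480x640 float32, m along the optical axis (not along the pixel's ray), 0 where there is no reading.
- ctrl.camera_info(name): a dict with "intrinsics" (3x3 intrinsics, pixels), "dist" ([k1, k2, p1, p2, k3] as OpenCV has them; the pictures are not rectified), "R" (3x3) and "t" (3): a world point X has camera coordinates R X + t; the wrist camera has in their place "T_tool_cam" (4x4, takes a point from camera to tool coordinates, whose origin is the TCP and whose axes are the flange's). Camera axes: x right, y down, z forward; pixel columns grow to the right and rows downward; lengths in m; the calibration is good to about 2 mm. A picture is of the moment at which its call begins: read the wrist's pose just before it. camera_info takes no time and is no camera call.
- ctrl.sign_off(): hands the job in, once; it reports no verdict.
The state is a dict: "time_s": time; "qpos": joint angles; "joint_vel": joint speeds; "effort": joint torques, N m; "position": TCP position; "tcp_rot": TCP orientation; "ft_force": force on the tool from outside, world axes, zero at the start; "torque": the same for the moment, N m; "gripper_width": opening from 0.0 (shut) to 1.0 (fully open).
Only numpy, scipy, OpenCV 4.12 (cv2) and the standard library are available. Lean on these libraries where they do the work, as an engineer would, in place of code of your own. Each camera call takes 0.05 s, during which the arm holds its last target. There are 200 camera calls.

## Working session

There is one attempt and no reset: what is moved stays moved. The work goes in short steps, Python scripts to look and compute and a tool call to move; the robot and the scene stay as the last step left them, time stands still between calls to the robot, and variables do not carry over. Pictures are saved under pics/ and viewed, about 8 in all and at most 12, crops included, and the job is handed in when it is done.

Besides the shell and the picture viewer there is one more tool, called as name([rows], argument=value, ...), one row to a line, values as JSON. arm_command: Moves the arm, as the interface text tells. Its arguments: {"type":"object","properties":{"rows":{"type":"array","items":{"type":"array","items":{"type":"number"}}}},"required":["rows"]}

```bash
mkdir -p pics; cat > h.py <<'E'
import numpy as np, cv2
from plant import ctrl
def snap(n,f=None):
    s=ctrl.read_state(); im,d=ctrl.capture(n)
    if f: cv2.imwrite('pics/'+f,im[:,:,::-1])
    return s,im,d
E
python3 - <<'E'
from h import *
s,_,_=snap('top','top.png'); snap('scene','scene.png')
print(s)
for n in('top','scene','wrist'): print(ctrl.camera_info(n))
E
```

```text
{'time_s': 0.0, 'qpos': array([-1.48510269e+00,  2.45794001e-01,  1.55896854e+00,  9.75910664e-06,
        1.33868789e+00, -1.74101708e-01]), 'joint_vel': array([-0.00118578,  0.00031852,  0.00149241, -0.00082282, -0.00011692,
        0.00177929]), 'effort': array([-6.84930928e-04, -4.15839815e+01, -3.14600050e+01,  6.84130029e-02,
        3.32823861e-02, -1.37054130e-04]), 'position': array([ 0.16693064, -0.62759893,  0.20438264]), 'tcp_rot': array([-3.13976460e+00, -3.31160651e-04,  2.59792786e-01]), 'ft_force': array([ 0.49474191, -0.61929808,  0.23823101]), 'torque': array([-0.02036975, -0.031079  ,  0.05802984]), 'gripper_width': 1.0012487261400422}
{'intrinsics': array([[516.01248426,   0.        , 319.63159768],
       [  0.        , 516.01248426, 250.17862508],
       [  0.        ,   0.        ,   1.        ]]), 'dist': array([-0.14531634,  0.        ,  0.        ,  0.        ,  0.        ]), 'R': array([[ 0.02575095, -0.99920266,  0.03051129],
       [-0.99140843, -0.02944173, -0.12744613],
       [ 0.12824282, -0.02696729, -0.99137609]]), 't': array([-0.03643237,  0.632760
[... 382 characters left out ...]
.59451945, -0.45380159, -0.66378517]]), 't': array([ 0.37695586, -0.2807877 ,  2.13718026])}
{'intrinsics': array([[425.14623863,   0.        , 325.27818214],
       [  0.        , 425.14623863, 251.48071832],
       [  0.        ,   0.        ,   1.        ]]), 'dist': array([-0.00460407,  0.        ,  0.        ,  0.        ,  0.        ]), 'T_tool_cam': array([[-1.08870850e-03, -9.73283370e-01, -2.29604653e-01,
         6.71592758e-02],
       [ 9.99999390e-01, -1.01663687e-03, -4.32186709e-04,
         7.68549879e-05],
       [ 1.87215581e-04, -2.29604984e-01,  9.73283883e-01,
        -1.79454113e-01],
       [ 0.00000000e+00,  0.00000000e+00,  0.00000000e+00,
         1.00000000e+00]])}
```

View pics/top.png

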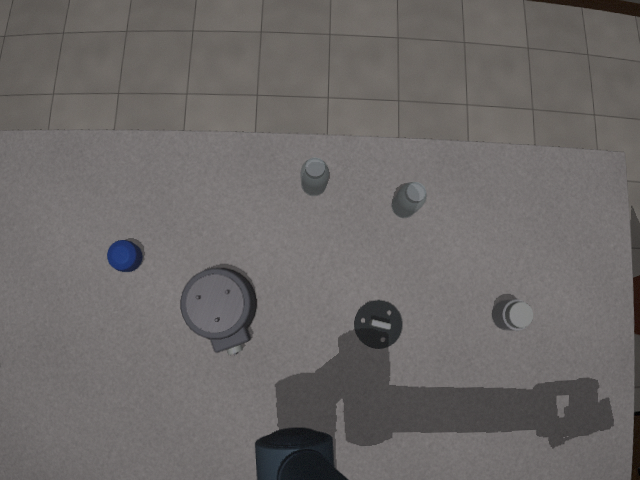

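View pics/scene.png

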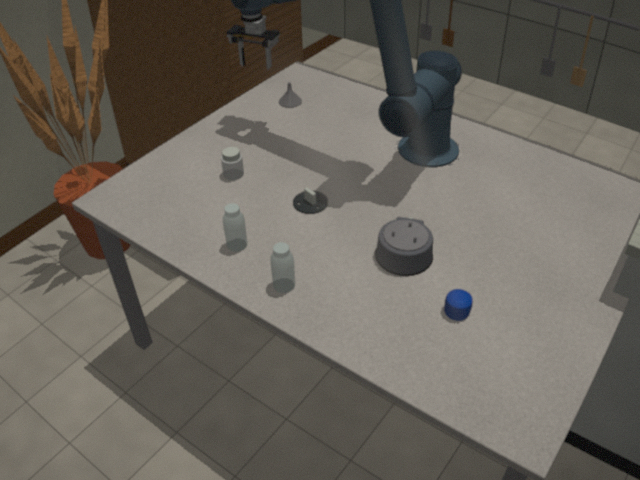

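The top view shows the warmer at about (218,302), with studs near (198,297), (228,292) and (218,320). The rack is at (378,324) with its white fin at about (381,324). The scene view agrees, and there is free space between rack and warmer.

```bash
cat >> h.py <<'E'
from scipy.spatial.transform import Rotation as Ro
def ray(n,px,z,s=None):
    c=ctrl.camera_info(n); K=c['intrinsics']
    p=cv2.undistortPoints(np.array(px,float).reshape(-1,1,2),K,c['dist']).reshape(-1,2)
    d=np.c_[p,np.ones(len(p))]
    if n=='wrist':
        T=np.eye(4); T[:3,:3]=Ro.from_euler('xyz',s['tcp_rot']).as_matrix(); T[:3,3]=s['position']
        T=T@c['T_tool_cam']; o=T[:3,3]; D=d@T[:3,:3].T
    else:
        o=-c['R'].T@c['t']; D=d@c['R']
    return o+D*((z-o[2])/D[:,2])[:,None]
def proj_wrist(X,s):
    c=ctrl.camera_info('wrist'); T=np.eye(4); T[:3,:3]=Ro.from_euler('xyz',s['tcp_rot']).as_matrix(); T[:3,3]=s['position']
    T=np.linalg.inv(T@c['T_tool_cam'])
    return cv2.projectPoints(np.array(X,float).reshape(-1,1,3),T[:3,:3],T[:3,3],c['intrinsics'],c['dist'])[0].reshape(-1,2)
def move(s,pos,yaw):  # shift (tool axes, mm) and turn about tool z to a tool-down pose
    R=Ro.from_euler('xyz',s['tcp_rot']); 
    Rt=Ro.from_euler('xyz',[np.pi,0,yaw])
    return R.inv().apply(np.array(pos)-s['position'])*1000,(R.inv()*Rt).as_rotvec()
E
python3 - <<'E'
from h import *
im=cv2.imread('pics/top.png')
sub=im[285:365,340:420]; hsv=cv2.cvtColor(im,cv2.COLOR_BGR2HSV)
m=np.zeros(im.shape[:2],np.uint8); m[295:355,350:410]=(im[295:355,350:410].min(2)>110)*255
n,l,st,c=cv2.connectedComponentsWithStats(m)
for i in range(1,n):
    if 5<st[i,4]<600: print(st[i],c[i])
print('rack holes',ray('top',[[389,312],[363,320],[383,340]],.003))
fin=ray('top',[[372,321],[391,327]],.048);print('fin ends',fin)
st=ray('top',[[198,297],[228,292],[218,320]],.095);print('studs',st,st.mean(0))
k=ray('top',[[235,350]],.04);print('knob',k)
E
```

```text
[388 311   2   4   6] [388.66666667 312.5       ]
[361 319   4   3  11] [362.63636364 320.09090909]
[372 320  19   9  94] [380.67021277 324.15957447]
rack holes [[ 0.5014057  -0.18135992  0.003     ]
 [ 0.48202161 -0.12222457  0.003     ]
 [ 0.43788592 -0.16856756  0.003     ]]
fin ends [[ 0.48047143 -0.13682088  0.048     ]
 [ 0.46828853 -0.17879349  0.048     ]]
studs [[0.52038108 0.2342364  0.095     ]
 [0.53284986 0.17165999 0.095     ]
 [0.47401593 0.19005122 0.095     ]] [0.50908229 0.19864921 0.095     ]
knob [[0.40959959 0.15934897 0.04      ]]
```

arm_command([
  [15,-13.5,0,0,0,-0.06,1],
  [30,-27,0,0,0,0,1],
  [30,-27,0,0,0,0,1],
  [30,-27,0,0,0,0,1],
  [30,-27,0,0,0,0,1],
  [30,-27,0,0,0,0,1],
  [30,-27,0,0,0,0,1],
  [30,-27,0,0,0,0,1],
  [30,-27,0,0,0,0,1],
  [30,-27,0,0,0,0,1],
  [30,-27,0,0,0,0,1],
  [30,-27,0,0,0,0,1],
])

```text
time_s: 1.1
position: [0.3982, -0.2236, 0.2052]
tcp_rot: [-3.141, -0.0, 0.319]
ft_force: [1.4, -0.4, -0.0]
gripper_width: 0.998
```

```bash
python3 - <<'E'
from h import *
s=ctrl.read_state();print(s['position'],s['tcp_rot']);print(move(s,[.474,-.158,.2],1.32))
E
```

```text
[ 0.39824833 -0.22357791  0.20522256] [-3.14142839e+00 -1.68565863e-05  3.19343328e-01]
(array([ 92.50944462, -38.47983331,   5.23043841]), array([-1.41884445e-04, -9.76093206e-05, -1.00065667e+00]))
```

arm_command([
  [30,-13,0,0,0,0,1],
  [30,-13,0,0,0,0,1],
  [32,-12,0,0,0,0,1],
  [0,0,0,0,0,-0.12,1],
  [0,0,0,0,0,-0.12,1],
  [0,0,0,0,0,-0.12,1],
  [0,0,0,0,0,-0.12,1],
  [0,0,0,0,0,-0.12,1],
  [0,0,0,0,0,-0.12,1],
  [0,0,0,0,0,-0.12,1],
  [0,0,0,0,0,-0.12,1],
  [0,0,0,0,0,-0.04,1],
])

```text
time_s: 2.1
position: [0.473, -0.1604, 0.205]
tcp_rot: [-3.141, -0.0, 1.324]
ft_force: [0.3, 0.6, -0.0]
gripper_width: 0.995
```

```bash
python3 - <<'E'
from h import *
ctrl.capture('wrist')
s,im,d=snap('wrist','w1.png');print(s['position'],s['tcp_rot'],s['ft_force'])
print(proj_wrist([[.474,-.158,.048]],s))
E
```

```text
[ 0.47296929 -0.16042248  0.20498397] [-3.14066382e+00 -2.43964283e-04  1.32337773e+00] [-0.39827974  0.5160596  -0.59992612]
[[324.98035953 233.00345419]]
```

View pics/w1.png

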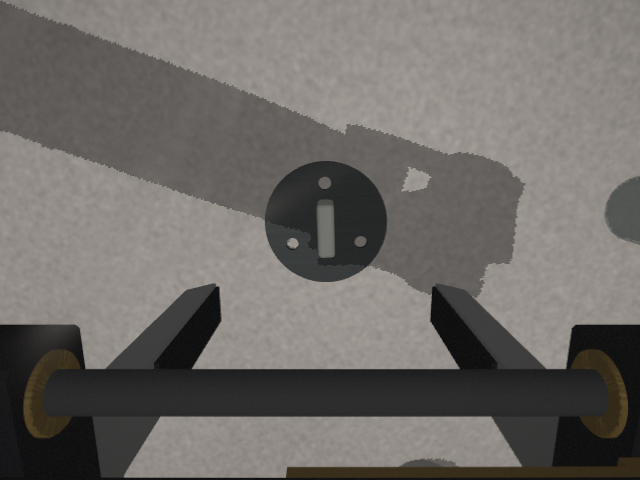

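The wrist view shows the disc centred near (326,221), holes at (324,183), (293,243) and (360,241), and the fin at x≈326, rows 200–257.

```bash
python3 - <<'E'
from h import *
s=ctrl.read_state(); im=cv2.imread('pics/w1.png')
m=np.zeros(im.shape[:2],np.uint8); m[170:265,275:375]=(im[170:265,275:375].min(2)>85)*255
n,l,st,c=cv2.connectedComponentsWithStats(m)
H=[]
for i in range(1,n):
    if 30<st[i,4]<2500: print(st[i],c[i]); H.append(c[i]) if st[i,4]<300 else 0
mm=(im.max(2)<62).astype(np.uint8); cnt=max(cv2.findContours(mm[150:290,250:400],0,2)[0],key=cv2.contourArea)
print(cv2.minEnclosingCircle(cnt))
P=ray('wrist',H,.004,s);print(P,P.mean(0))
c0=P.mean(0)
print('ang',[np.arctan2(*(p-c0)[[1,0]]) for p in P],[np.linalg.norm(p-c0) for p in P])
print('disc',ray('wrist',[[326,221.5]],.006,s))
print('fin line at top', ray('wrist',[[326.5,215],[326.5,255]],.048,s))
print(move(s,[c0[0],c0[1],.016],1.32))
E
```

```text
[275 170  18  17 144] [280.36111111 174.98611111]
[359 170  16  14 109] [369.33027523 174.20183486]
[319 177  12  12 112] [324.5 182.5]
[317 205  17  53 813] [325.5104551  230.46371464]
[355 237  11  10  85] [360.25882353 241.14117647]
[287 238  12  10  95] [292.46315789 242.6       ]
[275 255   8  10  43] [277.20930233 260.95348837]
((75.53497314453125, 70.99832153320312), 60.6641731262207)
[[ 0.44677942 -0.10586522  0.004     ]
 [ 0.522942   -0.12479324  0.004     ]
 [ 0.48285194 -0.12194233  0.004     ]
 [ 0.50123842 -0.18146177  0.004     ]
 [ 0.44085501 -0.16731911  0.004     ]
 [ 0.42256958 -0.18052016  0.004     ]] [ 0.4695394  -0.14698364  0.004     ]
ang [np.float64(2.0763400204770264), np.float64(0.3938224235516119), np.float64(1.0821710655758794), np.float64(-0.8273684376445611), np.float64(-2.524892764131268), np.float64(-2.521531366513482)] [np.float64(0.04699724141871427), np.float64(0.0578295067069929), np.float64(0.028360022299638233), np.float64(0.04683555870947957), np.float64(0.035161415080630025), np.float64(0.0577136220309867)]
disc [[ 0.47551597 -0.1557664   0.006     ]]
fin line at top [[ 0.47889199 -0.14420515  0.048     ]
 [ 0.47071996 -0.17598547  0.048     ]]
(array([ 12.12114214,  -6.56115447, 189.03386078]), array([-0.0008059 , -0.00025084, -0.0004613 ]))
```

arm_command([
  [4,1,0,0,0,-0.02,1],
  [0,0,35,0,0,0,0.5],
  [0,0,38,0,0,0,0.5],
  [0,0,38,0,0,0,0.5],
  [0,0,35,0,0,0,0.5],
  [0,0,25,0,0,0,0.5],
  [0,0,13,0,0,0,0.5],
  [0,0,5,0,0,0,0.5],
  [0,0,0,0,0,0,0.5],
  [0,0,0,0,0,0,0.5],
])

```text
time_s: 3.03
position: [0.4759, -0.1572, 0.0172]
tcp_rot: [3.14, 0.0, 1.34]
ft_force: [0.7, -0.9, 0.0]
gripper_width: 0.5
```

arm_command([
  [0,0,0,0,0,0,0],
  [0,0,0,0,0,0,0],
  [0,0,0,0,0,0,0],
  [0,0,0,0,0,0,0],
  [0,0,0,0,0,0,0],
  [0,0,0,0,0,0,0],
  [0,0,0,0,0,0,0],
  [0,0,0,0,0,0,0],
  [0,0,0,0,0,0,0],
  [0,0,0,0,0,0,0],
])

```text
time_s: 3.87
position: [0.4753, -0.157, 0.0168]
tcp_rot: [-3.141, 0.0, 1.34]
ft_force: [-2.4, 1.4, 5.1]
gripper_width: 0.147
```

arm_command([
  [0,0,-8,0,0,0,0],
  [0,0,-20,0,0,0,0],
  [0,0,-30,0,0,0,0],
  [0,0,-38,0,0,0,0],
  [0,0,-38,0,0,0,0],
  [0,0,-38,0,0,0,0],
  [15,-3,-18,0,0,0,0],
  [30,-5,0,0,0,0,0],
  [35,-6,0,0,0,0,0],
  [35,-6,0,0,0,0,0],
  [35,-6,0,0,0,0,0],
  [35,-6,0,0,0,0,0],
])

```text
time_s: 4.87
position: [0.486, 0.0321, 0.2063]
tcp_rot: [3.141, -0.0, 1.339]
ft_force: [1.1, -0.5, -1.4]
gripper_width: 0.151
```

arm_command([
  [30,-6,0,0,0,0,0],
  [20,-3,0,0,0,0,0],
  [9,-1,0,0,0,0,0],
  [0,0,0,0,0,0,0],
  [0,0,0,0,0,0,0],
])

```text
time_s: 5.28
position: [0.4901, 0.0898, 0.2062]
tcp_rot: [-3.141, 0.001, 1.34]
ft_force: [0.2, -0.3, -2.3]
gripper_width: 0.148
```

```bash
python3 - <<'E'
from h import *
ctrl.capture('wrist')
s,im,d=snap('wrist','w2.png');print(s['position'],s['tcp_rot'],s['ft_force'],s['gripper_width'])
print(proj_wrist([[.509,.199,.095]],s))
E
```

```text
[0.49016459 0.08924061 0.20623125] [-3.14127177e+00  5.55633211e-04  1.33909341e+00] [-0.0100009  -0.71477331 -2.43410726] 0.14996639667762424
[[313.15304052  79.86633471]]
```

View pics/w2.png

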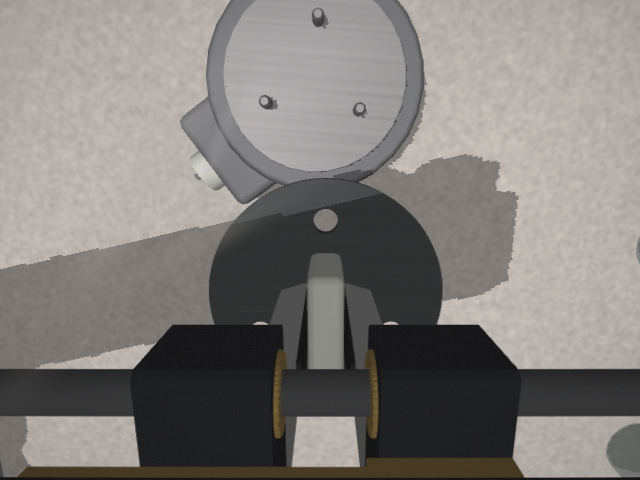

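The whole warmer is in view: studs near (318,15), (266,102) and (359,109), plate centred near (314,76). The rack is held level below it. I'll zoom in on the studs.

```bash
python3 - <<'E'
import cv2,numpy as np
im=cv2.imread('pics/w2.png')
o=[cv2.resize(im[y:y+30,x:x+30],None,fx=13,fy=13,interpolation=0) for x,y in((303,0),(251,87),(345,94))]
cv2.imwrite('pics/c2.png',cv2.resize(np.hstack(o),(795,265),interpolation=0))
E
```

```text
(no output)
```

View pics/c2.png

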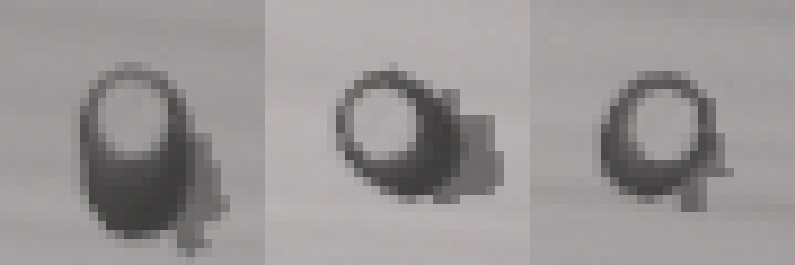

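```bash
cat >> h.py <<'E'
def tri(P):
    c=P.mean(0); a=np.array([np.arctan2(*(p-c)[[1,0]]) for p in P]); 
    return c,a,[round(np.linalg.norm((p-c)[:2])*1000,1) for p in P],np.angle(np.mean(np.exp(3j*a)))/3
E
python3 - <<'E'
from h import *
im=cv2.imread('pics/w2.png')
s={'position':np.array([.49016459,.08924061,.20623125]),'tcp_rot':np.array([-3.14127177,5.5563e-4,1.33909341])}
P=ray('wrist',[[317.6,12.5],[264.1,100.4],[359.6,107.1]],.095,s); c,a,r,ph=tri(P); print(P,c,a,r,ph)
g=(im.min(2)>85).astype(np.uint8); g[:205]=0;g[236:]=0;g[:,:305]=0;g[:,345:]=0
mo=cv2.moments(g,True);h=[mo['m10']/mo['m00'],mo['m01']/mo['m00']];print(h,mo['m00'])
p=ray('wrist',[h],s['position'][2]-.0168+.006,s)[0]; dv=p[:2]-s['position'][:2];print('hole rel',dv,np.hypot(*dv),np.arctan2(dv[1],dv[0]))
E
```

```text
[[0.52100123 0.23655464 0.095     ]
 [0.47508178 0.19419942 0.095     ]
 [0.53445938 0.17585766 0.095     ]] [0.5101808  0.20220391 0.095     ] [ 1.26563682 -2.91737285 -0.82621834] [np.float64(36.0), np.float64(36.0), np.float64(35.8)] -0.8259847894617257
[325.26555023923447, 219.52392344497608] 418.0
hole rel [0.00927318 0.03532835] 0.03652511381313055 1.314101574324766
```

arm_command([
  [20,-1,0,0,0,0,0],
  [34,-2,0,0,0,0,0],
  [34,-2,0,0,0,0,0],
  [20,-1,0,0,0,0,0],
  [6,-1,0,0,0,0.04,0],
  [0,0,15,0,0,0.03,0],
  [0,0,30,0,0,0,0],
  [0,0,24,0,0,0,0],
  [0,0,10,0,0,0,0],
  [0,0,5,0,0,0,0],
  [0,0,0,0,0,0,0],
  [0,0,0,0,0,0,0],
])

```text
time_s: 6.38
position: [0.5106, 0.2024, 0.1237]
tcp_rot: [3.14, -0.001, 1.269]
ft_force: [0.4, 0.0, -2.1]
gripper_width: 0.148
```

```bash
python3 - <<'E'
from h import *
ctrl.capture('wrist')
s,im,d=snap('wrist','w3.png');print(s['position'],s['tcp_rot'],s['ft_force'],s['gripper_width'])
b=cv2.imread('pics/w3.png')
cv2.imwrite('pics/c3.png',cv2.resize(b[190:345,220:430],None,fx=3.6,fy=3.6,interpolation=0))
E
```

```text
[0.51087837 0.20259566 0.12420579] [ 3.13895676e+00 -1.35838659e-03  1.26922926e+00] [ 0.41215756 -0.56093916 -1.81250764] 0.14603082946554313
```

View pics/c3.png

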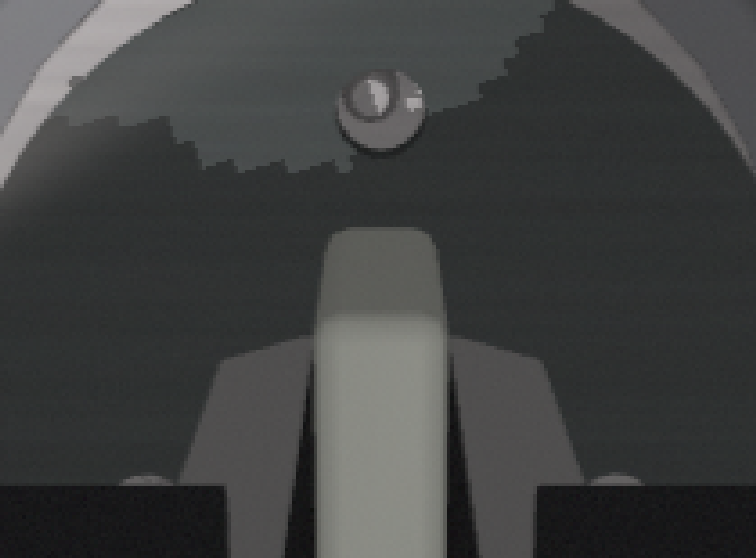

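The stud is visible through the front hole: its top is at about (323.0,216.9) and the hole centre at about (325.8,220).

```bash
python3 - <<'E'
from h import *
s=ctrl.read_state();s['position']=np.array([.51075,.2025,.1239]);s['tcp_rot']=np.array([np.pi,0,1.269])
h=ray('wrist',[[325.7,219.9]],.1134-.0003,s)[0]; t=ray('wrist',[[322.9,216.8]],.095,s)[0]
print(h,t,t-h, Ro.from_euler('xyz',s['tcp_rot']).inv().apply(t-h)*1000)
dv=(h-s['position'])[:2];print(np.hypot(*dv),np.arctan2(dv[1],dv[0]))
E
```

```text
[0.52260251 0.23694333 0.1131    ] [0.52089534 0.23609269 0.095     ] [-0.00170717 -0.00085064 -0.0181    ] [-1.31962138 -1.3771702  18.1       ]
0.03642560401235515 1.239372750479553
```

arm_command([
  [-1.2,-1.4,0,0,0,0,0],
  [0,0,2,0,0,0,0],
  [0,0,3,0,0,0,0],
  [0,0,3,0,0,0,0],
  [0,0,2,0,0,0,0],
  [0,0,1,0,0,0,0],
  [0,0,1,0,0,0,0],
  [0,0,1,0,0,0,0],
  [0,0,0,0,0,0,0],
])

```text
time_s: 7.23
position: [0.5077, 0.202, 0.1092]
tcp_rot: [-3.141, 0.0, 1.27]
ft_force: [0.3, 0.4, -2.0]
gripper_width: 0.145
```

arm_command([
  [0,0,0.5,0,0,0,0],
  [0,0,0.5,0,0,0,0],
  [0,0,0.5,0,0,0,0],
  [0,0,0.5,0,0,0,0],
  [0,0,0,0,0,0,0],
])

```text
time_s: 7.65
position: [0.5078, 0.202, 0.1074]
tcp_rot: [-3.141, 0.0, 1.27]
ft_force: [-0.7, 0.2, -2.0]
gripper_width: 0.144
```

arm_command([
  [0,0,0.6,0,0,0,0],
  [0,0,0.6,0,0,0,0],
  [0,0,0.6,0,0,0,0],
  [0,0,0.6,0,0,0,0],
  [0,0,0.6,0,0,0,0],
  [0,0,0,0,0,0,0],
])

```text
time_s: 8.15
position: [0.5077, 0.202, 0.1043]
tcp_rot: [-3.141, 0.0, 1.27]
ft_force: [-0.5, 0.3, -3.1]
gripper_width: 0.148
```

arm_command([
  [0,0,0.6,0,0,0,0],
  [0,0,0.6,0,0,0,0],
  [0,0,0.6,0,0,0,0],
  [0,0,0.6,0,0,0,0],
  [0,0,0.6,0,0,0,0],
  [0,0,0,0,0,0,0],
])

```text
time_s: 8.65
position: [0.5077, 0.202, 0.1013]
tcp_rot: [-3.141, 0.0, 1.27]
ft_force: [0.1, 0.4, -1.2]
gripper_width: 0.145
```

arm_command([
  [0,0,0.5,0,0,0,0],
  [0,0,0.5,0,0,0,0],
  [0,0,0.5,0,0,0,0],
  [0,0,0.5,0,0,0,0],
  [0,0,0.5,0,0,0,0],
  [0,0,0.5,0,0,0,0],
  [0,0,0,0,0,0,0],
])

```text
time_s: 9.23
position: [0.5077, 0.202, 0.0983]
tcp_rot: [-3.141, 0.0, 1.27]
ft_force: [-1.0, -0.6, -2.4]
gripper_width: 0.148
```

arm_command([
  [0,0,0.3,0,0,0,0],
  [0,0,0.3,0,0,0,0],
  [0,0,0.2,0,0,0,0],
  [0,0,0,0,0,0,0],
])

```text
time_s: 9.57
position: [0.5078, 0.202, 0.0976]
tcp_rot: [-3.142, 0.0, 1.27]
ft_force: [-0.2, -0.3, -2.0]
gripper_width: 0.146
```

arm_command([
  [0,0,0.3,0,0,0,0],
  [0,0,0.2,0,0,0,0],
  [0,0,0,0,0,0,0],
])

```text
time_s: 9.82
position: [0.5078, 0.202, 0.0971]
tcp_rot: [-3.142, 0.0, 1.27]
ft_force: [1.0, 0.3, -2.3]
gripper_width: 0.149
```

arm_command([
  [0,0,0.2,0,0,0,0],
  [0,0,0.2,0,0,0,0],
  [0,0,0,0,0,0,0],
])

```text
time_s: 10.07
position: [0.5078, 0.202, 0.0968]
tcp_rot: [3.142, 0.0, 1.27]
ft_force: [1.0, -0.3, -1.8]
gripper_width: 0.145
```

```bash
python3 - <<'E'
from h import *
ctrl.capture('wrist')
s,im,d=snap('wrist','w4.png');print(s['position'],s['tcp_rot'],s['ft_force'],s['gripper_width'])
b=cv2.imread('pics/w4.png')
cv2.imwrite('pics/c4.png',cv2.resize(b[170:345,180:460],None,fx=2.8,fy=2.8,interpolation=0))
E
```

```text
[0.50786562 0.20199045 0.09678714] [ 3.14154600e+00 -3.42364127e-05  1.26983785e+00] [ 0.82823456  0.53136648 -1.57966596] 0.14554771966194419
```

View pics/c4.png

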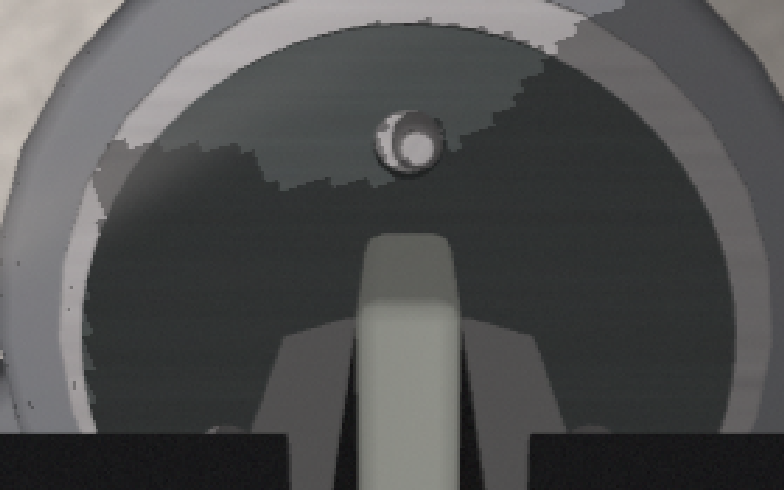

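The stud has come through the front hole, sitting slightly right of its centre, and the disc lies flat with no force rise yet. I'll ease down in small steps until contact.

arm_command([
  [0,0.6,0.2,0,0,0,0],
  [0,0,0.2,0,0,0,0],
  [0,0,0,0,0,0,0],
])

```text
time_s: 10.42
position: [0.5085, 0.2019, 0.0968]
tcp_rot: [3.142, -0.0, 1.27]
ft_force: [-1.2, -0.7, 2.8]
gripper_width: 0.152
```

arm_command([
  [0,0,0.2,0,0,0,0],
  [0,0,0.1,0,0,0,0],
  [0,0,0,0,0,0,0],
])

```text
time_s: 10.67
position: [0.5086, 0.2019, 0.0968]
tcp_rot: [3.141, -0.0, 1.27]
ft_force: [-4.0, -0.4, 5.4]
gripper_width: 0.148
```

Contact came at TCP z 0.0968, which is the home height, with about 7 N. I'll ease off, open and retreat.

arm_command([
  [0,0,-0.5,0,0,0,0],
  [0,0,0,0,0,0,0.45],
  [0,0,0,0,0,0,0.45],
  [0,0,0,0,0,0,0.45],
  [0,0,0,0,0,0,0.45],
  [0,0,0,0,0,0,0.45],
  [0,0,0,0,0,0,0.45],
])

```text
time_s: 11.25
position: [0.5084, 0.2018, 0.0965]
tcp_rot: [3.142, 0.0, 1.27]
ft_force: [-0.1, -0.9, 0.7]
gripper_width: 0.443
```

arm_command([
  [0,0,-5,0,0,0,0.45],
  [0,0,-15,0,0,0,0.45],
  [0,0,-30,0,0,0,0.45],
  [0,0,-35,0,0,0,0.45],
  [0,0,-30,0,0,0,0.45],
  [0,0,-15,0,0,0,0.45],
  [0,0,0,0,0,0,0.45],
  [0,0,0,0,0,0,0.45],
  [0,0,0,0,0,0,0.45],
])

```text
time_s: 12.0
position: [0.5075, 0.2016, 0.2249]
tcp_rot: [-3.139, 0.001, 1.27]
ft_force: [0.5, 0.1, -0.5]
gripper_width: 0.456
```

```bash
python3 - <<'E'
from h import *
ctrl.capture('wrist')
s,im,d=snap('wrist','w5.png');print(s)
E
```

```text
{'time_s': 12.05, 'qpos': array([ 1.70491428e-01, -1.30758022e-02,  1.80402805e+00, -3.19687119e-05,
        1.35424691e+00,  4.71518446e-01]), 'joint_vel': array([ 6.77846410e-06,  5.91845691e-03,  3.56222606e-03,  3.23619986e-05,
        2.47145842e-03, -7.65170436e-04]), 'effort': array([ 2.35049537e-02, -3.19778931e+01, -3.23921192e+01,  7.32628978e-02,
       -2.41120235e-02,  1.37556895e-04]), 'position': array([0.50726837, 0.20158041, 0.22441322]), 'tcp_rot': array([-3.13839386e+00,  1.66600660e-03,  1.26977890e+00]), 'ft_force': array([ 0.32100778, -0.67335285, -1.04952717]), 'torque': array([ 0.0355204 , -0.04631046, -0.01254261]), 'gripper_width': 0.45074656860095574}
```

View pics/w5.png

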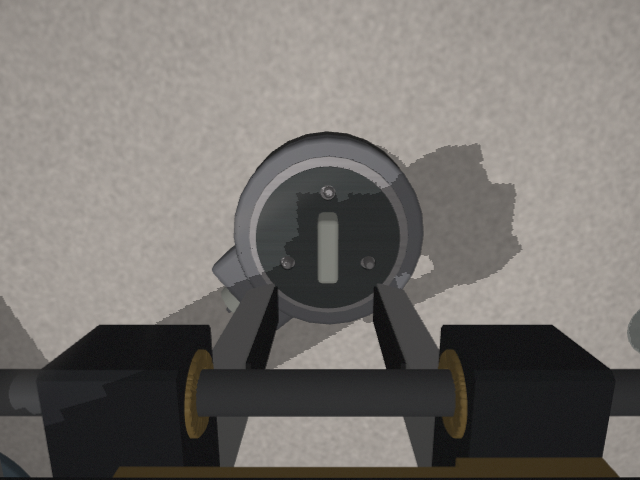

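The rack lies centred on the plate (disc near (328,237)). A stud shows in each of the three holes, at (328,192), (288,262) and (368,262). The gripper is clear, so I'm handing in.

```bash
python3 -c "
from h import *
print(ctrl.sign_off())"
```

```text
the job is handed in; nothing more can be done
None
```

The rack is back on the bottle warmer and let go, and the job was handed in at about 12 s; no verdict was reported. I gripped the fin, lined the holes up with the studs from the wrist camera images, and slid the rack down in small steps. Because the holes were aligned by camera first, I did no searching turn under pressure: the studs went in without resistance.

**Checks that passed**
- **Seating:** the rack met the plate at TCP z 0.0968 m, which is the expected home height. The wrist force changed by about 7 N at contact, well under the 30 N limit.
- **Final picture:** the disc is flat and centred on the plate, with a stud showing in each of the three holes. The gripper is clear and touching nothing.
- **Bystanders:** no move was planned near them, but I did not take a final overview picture to confirm they had not shifted.

**Checks that disagreed:** at first the wrist camera put the studs about 1.5–2 mm off the front hole, even though I had steered to its own earlier fix. I corrected this by comparing the stud and hole in one picture. Just before contact the stud still sat about 1 mm off the hole's centre, so I shifted another 0.6 mm.

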